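# Load a wax blank through the chip-guard flaps of a carving booth

## Robot

A 6-joint arm with a two-finger parallel gripper is mounted at the origin on the work surface. World frame = base frame: x ahead of the robot, y to its left, z up, the work surface at z = 0. Lengths are in m, angles in rad, forces in N, time in s.
With the tool pointing down it reaches from about 0.4 to 0.825 m from the base axis. Payload 7 kg.
Tool frame: the origin (TCP) lies on the centre line of the jaws, within the pads' length; the fingertips stand 19 mm ahead of it and the grasp point (between the pads) is the TCP; z points along the fingers, y is the line along which they close (so a half turn about z gives the same grasp; the last joint's range is limited). The gripper opens to 88 mm and grips with 3 to 60 N. Pads are 19 mm wide; open, the fingers measure 130 mm over their backs; the gripper's body (78 mm by 193 mm) begins 47 mm behind the grasp point.
Start: joints at [-0.823, 0.359, 0.012, 0, -1.224, -0.288], TCP at [0.3, -0.605, 0.222] pointing down, gripper open.
Joint ranges: [-3.07, 3.07], [-1.43, 2.12], [-1.02, 1.25], [-3.03, 1.67], [-3.05, -0], [-3.03, 3.03]. Speed limits (rad/s): [2.39, 2.39, 3.01, 3.14, 3.14, 3.14].

## Interface

Orientations are given as a 3x3 rotation matrix whose columns are the frame's x, y, z axes.
In Python, from cell import robot, vision, sign_off gives the robot as it stands. The module is installed in compiled form; this text tells all that it offers.
- The arm moves only by the shell command python3 -m jog 'ROWS' [OPENING] [FORCE]. ROWS is JSON, a list of rows, each an object with "dp": the shift along the tool's x, y, z normalised to -1 to 1, where 1 is 0.25 m, a list of three; "twist": the turn, a rotation vector about the tool's x, y, z normalised to -1 to 1, where 1 is 180 degrees, a list of three. A call has 1 to 8 rows; each row shifts and turns the commanded pose from where the row before left it, along the tool's axes as they then stand; what a row does not reach is not made up. A row lasts 1/10 s, in which the tool goes at most 50 mm and 8.59 degrees, less where a joint would pass 70% of its speed; a pose out of reach is approached as far as the arm can. A call with a number of a shift or a turn outside -1 to 1 is refused whole. A call with a gripper value outside its range is refused whole. OPENING is the opening, from 0 (shut) to 1 (fully open), set as the call begins (- or left out, the last holds). The fingers move at their own pace and stop on an object; FORCE is the grip in N (left out, the last holds). Time passes only in rows, so rows that do not move let the fingers close. It gives the time, the measured TCP pose, the force, the opening and the grip force at its end, in the units of the state.
- robot.observe(): the state, without advancing time (a new reading comes with each control period).
- vision.snapshot(name): name is "side" or "top" or "wrist"; returns (picture, depth): 384x512x3 uint8, red, green, blue; 384x512 float32, m along the optical axis (not along the pixel's ray), 0 where there is no reading.
- vision.camera_params(name): a dict with "fovy" (degrees; the focal length in pixels is half the picture's height over the tangent of half this angle, whatever the lens; pixels are square), "cx", "cy" (the principal point, pixels), "rvec" (rotation vector, rad) and "tvec" (3), from world to camera coordinates, as OpenCV has them. Camera axes: x right, y down, z forward; pixel columns grow to the right and rows downward; lengths in m; the calibration is good to about 2 mm. A picture is of the moment at which its call begins: read the wrist's pose just before it. camera_params takes no time and is no camera call; for the wrist camera it gives the pose at the moment of the call.
- sign_off(): hands the job in; it is judged then, once.
The state is a dict: "time_s": time; "joint_positions": joint angles; "qd": joint speeds; "joint_torque": joint torques, N m; "tool_pos": TCP position; "eef_rot": TCP orientation; "force": force on the tool from outside, world axes, zero at the start; "wrist_torque": the same for the moment, N m; "finger_gap": opening from 0.0 (shut) to 1.0 (fully open); "finger_force": force on a finger pad.
Only numpy, scipy, OpenCV 4.12 (cv2) and the standard library are available. Lean on these libraries where they do the work, as an engineer would, in place of code of your own. Each camera call takes 0.05 s, during which the arm holds its last target. There are 200 camera calls.

## Task

Pick the wax blank on its steel carrier off the marble slab and set it down, round nose first, in the loading lane of the clear-walled carving booth. Then push it along the lane floor through the two orange sprung flaps until its nose meets the red sprung back stop, feeling for it, and press gently until the stop clearly gives, without driving it to the end of its travel. Take the gripper out so that the flaps swing shut behind the carrier and it is left resting against the red pad; leave the other things on the bench where they are.

Things in the scene. Friction and masses are not known exactly. Their poses are not given: they have to be found in the camera images.
- work_center (a point): The work: steel carrier plate 68 x 50 x 14 mm, rear flat, nose half-round (radius 25), with an upright round teal wax blank on it, 40 mm diameter, 30 tall; 44 mm tall in all, about 0.3-0.55 kg, starts on the slab. Point: on the blank's axis, 22 mm above the underside. x to the nose (34 mm ahead; rear edge 34 mm behind), z up. Grip the round blank from above; push on the plate's rear edge.
- work_nose (a point): The foremost point of the work's round nose, half-way up the steel plate (7 mm above its underside), 34 mm ahead of the blank's axis; axes as work_center.
- booth: Carving booth, fixed: aluminium floor 6 mm thick (top z = 6), x = -115 to +215 mm, 112 wide, clear walls behind the gate at y = +-54 and x = 203 mm, tops at z = 59, no roof. Origin on the bench under the gate's middle; x = loading direction, y left, z up. A closed gripper can come down from above behind the work and follow it along the lane through the open gate.
- lane_spot (a point): Where to set the work's middle down: point on the floor's top in the loading lane, 65 mm before the gate, axes as the booth's (nose to +x). The lane runs from 115 to 10 mm before the gate, open at its outer end, between grey rails 60 mm apart and 12 mm high above the floor; the rails go on 50 to 185 mm behind the gate.
- flap_left (a joint): Angle of the left orange flap (rad): 0 shut, grows inwards (booth +x) to 1.6. Upright plate 36 mm tall, 4 thick, its top 43 mm above the bench, hinged on a post at booth y = +38 mm, reaching 36 mm to mid-lane. A light spring shuts it once work and gripper are out of its swing (36 mm behind the gate). Both flaps resist entering work with a few N (under 10), then drag on its sides.
- flap_right (a joint): The same for the right flap, hinged on the post at booth y = -38 mm.
- backstop: Back stop: dark steel bracket 16 x 30 x 26 mm in the booth's rear (origin under its middle, booth x = 193, y = 0). Its rod ends in a red sprung pad 34 wide, 18 tall. The rod's setting is not measured: the pad's face is anywhere from booth x = 118 to 142 mm. It gives 1 mm per N over 12 mm (12 N), then is solid. Let go, it pushes the work back a few mm till friction holds it, still touching.
- pad_guide (a point): Point on the booth floor's middle line 118 mm behind the gate, axes as the booth's: the nearest place where the nose can meet the red pad; the farthest is 24 mm on. Press the pad by about half its travel (6 N or so more than the push before it): less than 3.5 N is not clearly given, above 15 N drives it against its end.
- slab: Marble slab 280 x 170 x 18 mm, fixed on the bench, origin under its middle, x along its length; the work and two wax rings lie on it.
- ring_blue: Bystander: dark blue wax ring, 38 mm outside diameter, 14 mm tall, on the slab; origin under its middle. Leave alone.
- ring_green: Bystander: green wax ring, 34 mm outside diameter, 10 mm tall, on the slab; origin under its middle. Leave alone.
- wax_disc: Bystander: teal wax disc 42 mm diameter, 12 mm tall, on the bench; origin under its middle. Leave alone.
- carver: Bystander: carving tool 150 mm long, 12 mm thick wooden handle, lying on the bench; origin under its middle, x along it. Leave alone.
Not all that is in view belongs to the job. Of the things like the part that bears work_center, leave any that is blue or pink; of the rest the smaller one is meant.

How it is judged:
On the way, in this order (a step that is already met when the one before it is completed fails the run):
1. the work stands flat in the loading lane, nose to the gate, with the flaps still shut (z of work_center in the frame of booth between 0.025 and 0.031 m and y of work_center in the frame of booth between -0.008 and 0.008 m and angle between the x axis of work_center and the x axis of booth, either way round below 0.2 rad and value of joint each of flap_left, flap_right below 0.1 rad and x of work_center in the frame of booth between -0.11 and -0.035 m), for 0.2 s.
2. the work, flat on the lane floor, is in the gateway nose first and holds both flaps open (z of work_center in the frame of booth between 0.025 and 0.031 m and y of work_center in the frame of booth between -0.008 and 0.008 m and angle between the x axis of work_center and the x axis of booth, either way round below 0.2 rad and value of joint each of flap_left, flap_right above 0.5 rad and x of work_center in the frame of booth between -0.025 and 0.01 m and x of work_nose in the frame of booth above 0 m), for 0.05 s.
3. the nose presses the back stop with at least 3.5 N, the work flat in the lane (z of work_center in the frame of booth between 0.025 and 0.031 m and y of work_center in the frame of booth between -0.008 and 0.008 m and angle between the x axis of work_center and the x axis of booth, either way round below 0.2 rad and contact force between work and backstop above 3.5 N), for 0.2 s.
At the end, for the whole second after the job is handed in: The work rests flat on the booth floor in the lane behind the gate (centre within 8 mm of the lane's middle line, 75 to 122 mm behind the gate, aligned within 0.2 rad), at rest, still touching the back stop's pad; both flaps are shut (under 0.08 rad) (z of work_center in the frame of booth between 0.025 and 0.031 m and y of work_center in the frame of booth between -0.008 and 0.008 m and angle between the x axis of work_center and the x axis of booth, either way round below 0.2 rad and value of joint each of flap_left, flap_right below 0.08 rad and x of work_center in the frame of booth between 0.075 and 0.122 m and contact force between work and backstop above 0.05 N and linear speed of work below 0.01 m/s).
It fails at once if the back stop is driven hard (over 15 N) (contact force between work and backstop above 15 N).
It fails at once if the work tips over 25 degrees (angle between work_center's own z axis and vertical above 0.44 rad).
It fails at once if a bystander (ring, disc or carving tool) is moved more than 20 mm (distance of any of ring_blue, ring_green, wax_disc, carver from where it was at the start of the episode above 0.02 m).
It also fails if it takes over 64 s, if anything falls off the work surface, if the arm or the gripper's body presses on something with over 40 N, if the wrist force passes 120 N, or if a joint passes its speed limit or range.

## Working session

There is one attempt and no reset: what is moved stays moved. The work goes in short steps, Python scripts to look and compute and a shell command to move; the robot and the scene stay as the last step left them, time stands still between calls to the robot, and variables do not carry over. Pictures are saved under pics/ and viewed, at most 10 in all, crops included, and the job is handed in when it is done.

```bash
mkdir -p pics; cat > h.py <<'E'
import numpy as np,cv2
from cell import robot,vision,sign_off
def cam(n):
    p=vision.camera_params(n);f=192/np.tan(np.radians(p['fovy'])/2)
    R=cv2.Rodrigues(np.array(p['rvec'],float))[0];t=np.array(p['tvec'],float).ravel()
    return f,p['cx'],p['cy'],R,t
def ray(c,u,v,z):
    f,cx,cy,R,t=c;o=-R.T@t;d=R.T@np.array([(u-cx)/f,(v-cy)/f,1]);return o+d*(z-o[2])/d[2]
def proj(c,P):
    f,cx,cy,R,t=c;q=R@np.array(P)+t;return f*q[0]/q[2]+cx,f*q[1]/q[2]+cy
def snap(n,save=None):
    c=cam(n);im,d=vision.snapshot(n)
    if save: cv2.imwrite('pics/'+save+'.png',im[:,:,::-1]); np.save('pics/'+save+'.npy',d)
    return c,im,d
E
python3 - <<'E'
from h import *
a=[]
for n in('top','side'):
    c,im,d=snap(n,n+'0');a.append(im[:,:,::-1]);print(n,c[:3],-c[3].T@c[4])
print(vision.camera_params('top'),robot.observe()['eef_rot'],robot.observe()['force'])
E
```

```text
top (np.float64(399.90300304045707), 258.3727908553093, 190.12561316242565) [ 0.50732251 -0.0858587   0.97830433]
side (np.float64(478.57831859205976), 268.9298289453736, 176.609832857896) [ 0.35183783 -1.27944222  0.9085298 ]
{'fovy': 51.29285419458989, 'cx': 258.3727908553093, 'cy': 190.12561316242565, 'rvec': array([ 2.17409154, -2.20529923,  0.05633696]), 'tvec': array([-0.07282368,  0.56342359,  0.94819712])} [[-8.96202659e-01 -4.43644215e-01 -7.76890679e-04]
 [-4.43644873e-01  8.96201799e-01  1.25014734e-03]
 [ 1.41630188e-04  1.46504894e-03 -9.99998917e-01]] [ 0.6547222   0.19246461 -0.85329459]
```

View pics/top0.png

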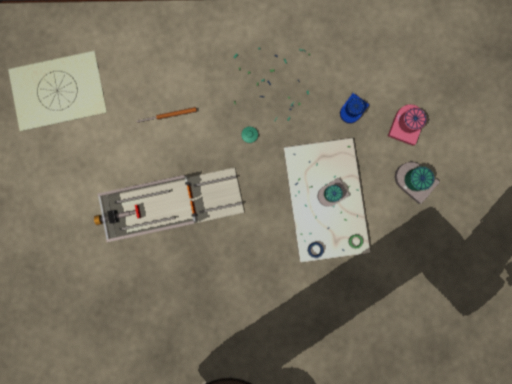

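View pics/side0.png

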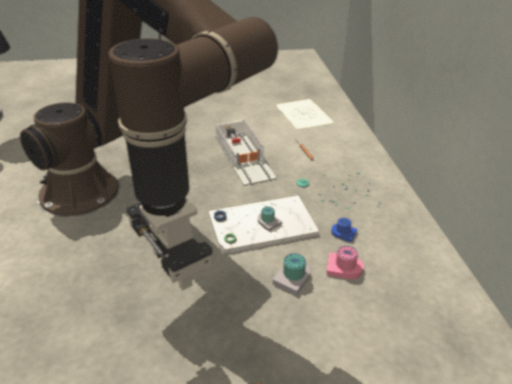

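Top view: candidates are teal-on-grey on the slab (333,194), larger teal-on-grey on the bench (420,180), pink (410,122) and blue (354,108). I choose the slab one, the smaller of the two teal pieces. The gate is at (192,195), the lane opens to the right and the pad is at (139,211).

```bash
python3 - <<'E'
from h import *
im=cv2.imread('pics/top0.png')
a=cv2.resize(im[160:230,295:375],None,fx=5,fy=5,interpolation=cv2.INTER_CUBIC)
b=cv2.resize(im[160:250,90:250],None,fx=5,fy=5,interpolation=cv2.INTER_CUBIC)
o=np.zeros((460+350-210,800,3),np.uint8); 
b=b[:450]; o[:450,:800]=b
cv2.imwrite('pics/booth.png',b); cv2.imwrite('pics/work.png',a)
hsv=cv2.cvtColor(im,cv2.COLOR_BGR2HSV);c=cam('top')
def blobs(name,lo,hi,z):
    m=cv2.inRange(hsv,lo,hi);n,l,s,ce=cv2.connectedComponentsWithStats(m)
    for i in range(1,n):
        if s[i,4]>12: print(name,ce[i].round(1),s[i,4],ray(c,*ce[i],z).round(4))
blobs('teal',(75,90,40),(95,255,255),.062)
blobs('orange',(3,150,100),(14,255,255),.043)
blobs('red',(0,170,90),(2,255,255),.02);blobs('red2',(176,170,90),(180,255,255),.02)
E
```

```text
teal [249.4 134.1] 192 [ 0.6898 -0.0621  0.062 ]
teal [419.  178.4] 475 [ 0.5813 -0.4497  0.062 ]
teal [332.9 193. ] 199 [ 0.5506 -0.2517  0.062 ]
orange [176.2 112.9] 141 [0.7471 0.1112 0.043 ]
orange [188.8 191.9] 16 [0.559  0.0821 0.043 ]
orange [191.9 206.6] 16 [0.5244 0.075  0.043 ]
red [137.2 211.3] 28 [0.5155 0.2104 0.02  ]
```

View pics/booth.png

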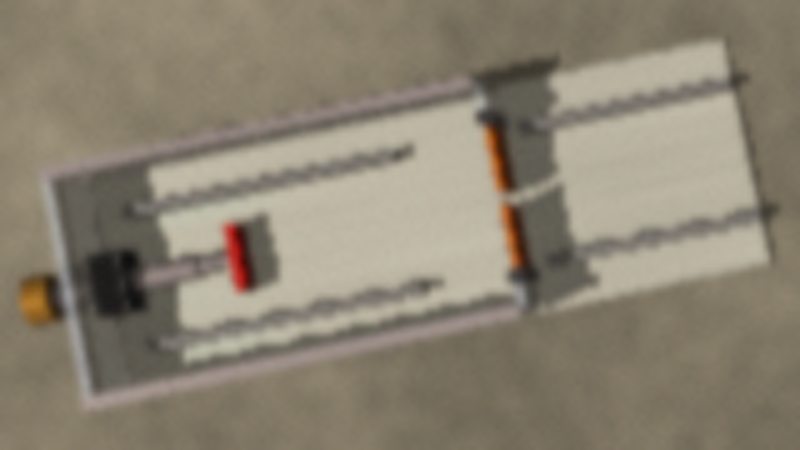

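View pics/work.png

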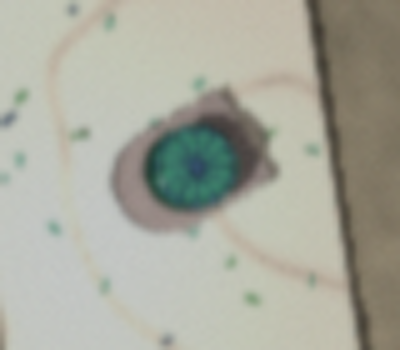

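The crops show the booth with its gate middle at (510,197), outer floor corners at (725,40) and (770,262), and the pad face at (247,255). The work's blank top is at (195,166), its rear corners at (228,88) and (278,175), and the nose points lower-left at about (115,190).

```bash
python3 - <<'E'
from h import *
c=cam('top')
def B(x,y,z): return ray(c,90+(x+.5)/5-.5,160+(y+.5)/5-.5,z)
def W(x,y,z): return ray(c,295+(x+.5)/5-.5,160+(y+.5)/5-.5,z)
fo=[B(725,40,.006),B(770,262,.006)];wr=[B(45,178,.059),B(90,405,.059)]
print('outer',fo,np.linalg.norm(fo[0]-fo[1]));print('rear',wr,np.linalg.norm(wr[0]-wr[1]))
m0=sum(fo)/2;m1=sum(wr)/2;d=m1-m0;L=np.hypot(*d[:2]);yaw=np.arctan2(d[1],d[0])
p=[B(490,118,.043),B(522,272,.043)]
print('L',L,'yaw',yaw,np.degrees(yaw),'gate(outer+115)',m0+d/L*.115,'gate flaps',sum(p)/2,np.linalg.norm(p[0]-p[1]),'perp',np.arctan2(*(fo[0]-fo[1])[[1,0]])-np.pi/2,np.arctan2(*(p[0]-p[1])[[1,0]])-np.pi/2)
u=d[:2]/L; pad=B(249,256,.024);print('pad face booth x',u@(pad-m0)[:2]-.115)
a=W(195,166,.062);r=(W(228,88,.032)+W(278,175,.032))/2;n=W(113,188,.032)
print(a,r,n,'len',np.linalg.norm((n-r)[:2]),'yaw',np.arctan2(*(n-r)[[1,0]]),'a from r',np.linalg.norm((a-r)[:2]),'width',np.linalg.norm(W(228,88,.032)-W(278,175,.032)))
E
```

```text
outer [array([ 0.61886783, -0.02347329,  0.006     ]), array([ 0.51020966, -0.04417559,  0.006     ])] 0.11061276971439778
rear [array([0.5534555 , 0.28757556, 0.059     ]), array([0.44901635, 0.26599617, 0.059     ])] 0.10664522876873157
L 0.3169952843327455 yaw 1.7718444064021812 101.5192064407076 gate(outer+115) [0.54157366 0.07885921 0.02522742] gate flaps [0.5432614  0.07756637 0.043     ] 0.07386261034045483 perp -1.3825259156189444 -1.3706661769523096
pad face booth x 0.12745680265094894
[ 0.55106624 -0.25337683  0.062     ] [ 0.56849035 -0.28669401  0.032     ] [ 0.54263622 -0.21985209  0.032     ] len 0.07166783187881781 yaw 1.939867589243824 a from r 0.03759832348992111 width 0.04735567548967198
```

```bash
python3 -m jog '[{"dp":[-0.16,0.085,0.02],"twist":[0,0,0]},{"dp":[-0.16,0.085,0.02],"twist":[0,0,0]},{"dp":[-0.16,0.085,0.02],"twist":[0,0,0]},{"dp":[-0.16,0.085,0.02],"twist":[0,0,0]},{"dp":[-0.16,0.085,0.02],"twist":[0,0,0]},{"dp":[-0.16,0.085,0.02],"twist":[0,0,0]},{"dp":[-0.16,0.085,0.02],"twist":[0,0,0]},{"dp":[-0.16,0.085,0],"twist":[0,0,0]}]' 1
python3 -m jog '[{"dp":[-0.12,0.07,0],"twist":[0,0,0]},{"dp":[-0.12,0.066,0],"twist":[0,0,0]},{"dp":[0,0,0],"twist":[0,0,-0.047]},{"dp":[0,0,0],"twist":[0,0,-0.047]},{"dp":[0,0,0],"twist":[0,0,-0.047]},{"dp":[0,0,0],"twist":[0,0,-0.047]},{"dp":[0,0,0],"twist":[0,0,-0.047]},{"dp":[0,0,0],"twist":[0,0,-0.047]}]'
python3 -m jog '[{"dp":[0,0,0],"twist":[0,0,-0.047]},{"dp":[0,0,0],"twist":[0,0,-0.047]},{"dp":[0,0,0],"twist":[0,0,-0.047]},{"dp":[0,0,0],"twist":[0,0,-0.047]},{"dp":[0,0,0],"twist":[0,0,0]},{"dp":[0,0,0],"twist":[0,0,0]}]'
python3 - <<'E'
from h import *
s=robot.observe();print(s['time_s'],s['tool_pos'],s['eef_rot'],s['joint_positions'],s['force'])
c,im,d=snap('wrist','w1');print(c)
print(proj(c,[.551,-.253,.062]))
E
```

```text
time_s: 0.9
tool_pos: [0.5111, -0.3086, 0.1865]
eef_rot: [[-0.896, -0.444, -0.001], [-0.444, 0.896, 0.001], [0.001, 0.001, -1.0]]
force: [0.4, -0.1, 0.4]
finger_gap: 0.996
finger_force: 0.0
time_s: 1.7
tool_pos: [0.5493, -0.2533, 0.187]
eef_rot: [[-0.217, -0.976, -0.001], [-0.976, 0.217, 0.0], [-0.0, 0.001, -1.0]]
force: [-0.5, 0.2, -0.8]
finger_gap: 0.997
finger_force: 0.0
time_s: 2.3
tool_pos: [0.5493, -0.2534, 0.1872]
eef_rot: [[0.353, -0.936, -0.001], [-0.936, -0.353, 0.0], [-0.0, 0.0, -1.0]]
force: [0.9, 0.3, 0.4]
finger_gap: 1.001
finger_force: 0.0
2.3 [ 0.54933562 -0.25338334  0.18718902] [[ 3.53299082e-01 -9.35510276e-01 -5.31305014e-04]
 [-9.35510372e-01 -3.53299199e-01  1.42429084e-04]
 [-3.20953507e-04  4.46721286e-04 -9.99999849e-01]] [-1.09614280e-01  2.69730947e-01 -1.98681811e-01 -9.35006006e-05
 -1.10292727e+00  4.70751831e-01] [0.89426919 0.31489374 0.43148957]
(np.float64(291.23852848648585), 255.2371890288489, 189.27616647619914, array([[-9.35413904e-01, -3.53554432e-01,  3.03000928e-04],
       [-3.40351606e-01,  9.00713984e-01,  2.69953889e-01],
       [-9.57163111e-02,  2.52415494e-01, -9.62873203e-01]]), array([0.42468388, 0.3904025 , 0.47330901]))
(np.float64(254.0005755642502), np.float64(181.1622346004238))
```

View pics/w1.png

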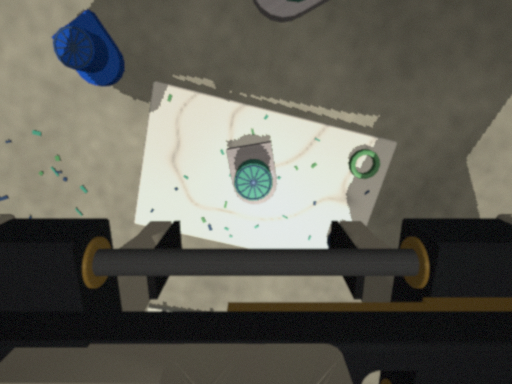

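The wrist view shows the blank top at (253,180), which matches the prediction (254,181). The plate's rear edge is near row 140 and the nose is near (256,201). I'll refine the yaw.

```bash
python3 - <<'E'
from h import *
im=cv2.imread('pics/w1.png')
cv2.imwrite('pics/w1c.png',cv2.resize(im[120:215,205:305],None,fx=6,fy=6,interpolation=cv2.INTER_CUBIC))
c=cam('wrist');h=cv2.cvtColor(im,cv2.COLOR_BGR2HSV)
m=cv2.inRange(h,(70,90,30),(100,255,255));m[:,:205]=0;m[:,305:]=0;m[215:]=0
n,l,s,ce=cv2.connectedComponentsWithStats(m);i=1+np.argmax(s[1:,4]);print(ce[i],s[i],ray(c,*ce[i],.062))
E
```

```text
[252.73469388 178.52769679] [ 235  160   36   39 1029] [ 0.55322939 -0.2551353   0.062     ]
```

View pics/w1c.png

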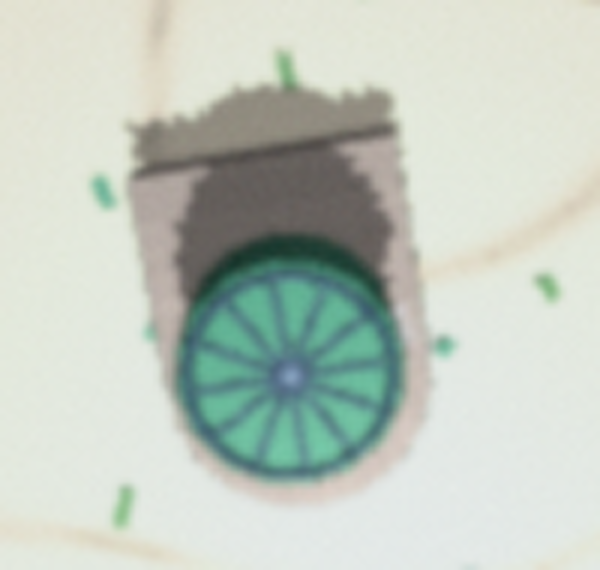

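The crop shows the blank's centre at (291,375) and the rear top corners at (133,172) and (395,128), so the nose points down with a slight tilt.

```bash
python3 - <<'E'
from h import *
c=cam('wrist')
W=lambda x,y,z: ray(c,205+(x+.5)/6-.5,120+(y+.5)/6-.5,z)
a=W(291,375,.062);p=W(133,172,.032);q=W(395,128,.032);e=q-p
print(a,p,q,np.linalg.norm(e),'yaw',np.arctan2(e[1],e[0])%np.pi, 'a-r',np.linalg.norm((a-(p+q)/2)[:2]))
y=np.arctan2(*(a-(p+q)/2)[[1,0]]);print('yaw2',y)
s=robot.observe();print('tool delta to a',np.array(s['eef_rot']).T@(a-s['tool_pos']))
E
```

```text
[ 0.55158424 -0.25176822  0.062     ] [ 0.589401   -0.27005748  0.032     ] [ 0.54772348 -0.29431921  0.032     ] 0.04822496414603765 yaw 0.5271761306122635 a-r 0.03483728664698555
yaw2 2.0798502564136494
tool delta to a [-0.00070419 -0.00266482  0.12522928]
```

```bash
python3 -m jog '[{"dp":[-0.003,-0.011,0],"twist":[0,0,-0.025]},{"dp":[0,0,0.1],"twist":[0,0,-0.026]},{"dp":[0,0,0.12],"twist":[0,0,0]},{"dp":[0,0,0.12],"twist":[0,0,0]},{"dp":[0,0,0.12],"twist":[0,0,0]},{"dp":[0,0,0.06],"twist":[0,0,0]},{"dp":[0,0,0.008],"twist":[0,0,0]},{"dp":[0,0,0],"twist":[0,0,0]}]' 1
python3 -m jog '[{"dp":[0,0,0],"twist":[0,0,0]},{"dp":[0,0,0],"twist":[0,0,0]},{"dp":[0,0,0],"twist":[0,0,0]},{"dp":[0,0,0],"twist":[0,0,0]},{"dp":[0,0,0],"twist":[0,0,0]},{"dp":[0,0,0],"twist":[0,0,0]},{"dp":[0,0,0],"twist":[0,0,0]},{"dp":[0,0,0],"twist":[0,0,0]}]' 0.3 25
```

```text
time_s: 3.15
tool_pos: [0.5519, -0.2518, 0.0554]
eef_rot: [[0.501, -0.866, -0.001], [-0.866, -0.501, -0.0], [-0.0, 0.001, -1.0]]
force: [0.4, -0.0, 0.2]
finger_gap: 0.997
finger_force: 0.0
time_s: 3.95
tool_pos: [0.5515, -0.2519, 0.0555]
eef_rot: [[0.502, -0.865, -0.0], [-0.865, -0.502, -0.0], [-0.0, 0.0, -1.0]]
force: [-1.3, -1.5, 1.7]
finger_gap: 0.432
finger_force: 25.0
```

```bash
python3 -m jog '[{"dp":[0,0,-0.04],"twist":[0,0,0]},{"dp":[0,0,-0.14],"twist":[0,0,0]},{"dp":[0,0,-0.14],"twist":[0,0,0]},{"dp":[-0.08,-0.048,-0.04],"twist":[0,0,0]},{"dp":[-0.14,-0.084,0],"twist":[0,0,0]},{"dp":[-0.14,-0.084,0],"twist":[0,0,0]},{"dp":[-0.14,-0.084,0],"twist":[0,0,0]},{"dp":[-0.14,-0.084,0],"twist":[0,0,0]}]'
python3 -m jog '[{"dp":[-0.14,-0.084,0],"twist":[0,0,0]},{"dp":[-0.134,-0.08,0],"twist":[0,0,0]},{"dp":[0,0,0],"twist":[0,0,0.034]},{"dp":[0,0,0],"twist":[0,0,0.034]},{"dp":[0,0,0],"twist":[0,0,0.034]},{"dp":[0,0,0],"twist":[0,0,0]},{"dp":[0,0,0],"twist":[0,0,0]}]'
python3 - <<'E'
from h import *
s=robot.observe();print(s['time_s'],s['tool_pos'],s['eef_rot'],s['joint_positions'],s['force'])
c,im,d=snap('wrist','w2');c2,im2,_=snap('top','t2')
cv2.imwrite('pics/v2.png',np.hstack([im,cv2.resize(im2[140:260,90:250],(512,384))])[:,:,::-1][:, :])
a=cv2.resize(im2[150:240,90:250],(683,384),interpolation=cv2.INTER_CUBIC)
cv2.imwrite('pics/v2.png',np.vstack([cv2.resize(im,(400,300)),cv2.resize(a,(400,225))])[:,:,::-1])
E
```

```text
time_s: 4.75
tool_pos: [0.5539, -0.0636, 0.1456]
eef_rot: [[0.501, -0.865, -0.0], [-0.865, -0.501, 0.0], [-0.001, 0.0, -1.0]]
force: [1.1, -0.6, -4.5]
finger_gap: 0.429
finger_force: 25.0
time_s: 5.45
tool_pos: [0.5554, 0.0146, 0.1455]
eef_rot: [[0.207, -0.978, -0.0], [-0.978, -0.207, 0.0], [-0.0, 0.0, -1.0]]
force: [-0.2, -0.7, -3.6]
finger_gap: 0.431
finger_force: 25.0
5.45 [0.55537119 0.01464466 0.14545303] [[ 2.06778628e-01 -9.78387669e-01 -4.11078108e-04]
 [-9.78387735e-01 -2.06778690e-01  1.14996371e-04]
 [-1.97513224e-04  3.78414987e-04 -9.99999909e-01]] [ 3.78662078e-01  2.27861291e-01 -3.60263297e-01 -3.11013552e-04
 -9.83011207e-01 -1.70208253e-01] [-0.15935137 -0.65574124 -3.6127565 ]
```

View pics/w2.png

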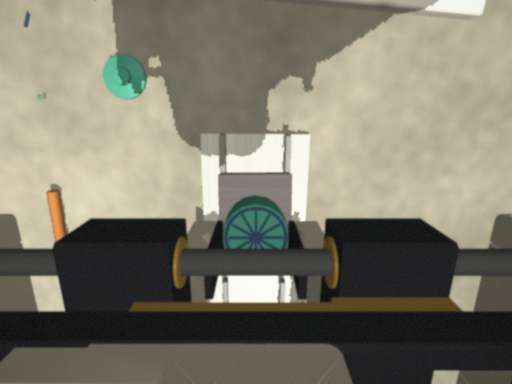

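The wrist view shows the work held with its plate over columns 219-292, centred at 255.5. The lane floor's outer edge runs from (201,133) to (310,133), also centred at 255.5, so they look aligned.

```bash
python3 - <<'E'
from h import *
c=cam('wrist');s=robot.observe();R=np.array(s['eef_rot']);T=np.array(s['tool_pos'])
p=ray(c,201,133,.006);q=ray(c,310,133.5,.006);m=(p+q)/2;e=p-q
print(p,q,np.linalg.norm(e),'yaw',np.arctan2(e[1],e[0])%np.pi+np.pi/2,'tool yaw',np.arctan2(-R[1,0],-R[0,0]))
y=1.77;u=np.array([np.cos(y),np.sin(y)]);g=m[:2]+.115*u;print('gate',g)
for gg in(g,np.array([.5424,.0782])):
    d=T[:2]-gg;print('booth xy of tcp',d@u,d@[-u[1],u[0]])
b=ray(c,256,238,T[2]-.055+.062);print('blank',(R.T@(b-T)))
pm=(ray(c,219,175,T[2]-.055+.032)+ray(c,292,175,T[2]-.055+.032))/2;print('plate rear',(R.T@(pm-T)))
E
```

```text
[ 0.61997969 -0.02029972  0.006     ] [ 0.5107096  -0.04281503  0.006     ] 0.11156564488420578 yaw 1.7740042291224873 tool yaw 1.7782039686650235
gate [0.54258743 0.08116844]
booth xy of tcp -0.06787007298139816 0.000549643530987541
booth xy of tcp -0.06499742421809826 -0.00022150138628879032
blank [-9.27640492e-04 -2.93215332e-07 -6.99987990e-03]
plate rear [ 0.02991343 -0.00028722  0.02299605]
```

```bash
python3 -m jog '[{"dp":[0,0,0.12],"twist":[0,0,0]},{"dp":[0,0,0.12],"twist":[0,0,0]},{"dp":[0,0,0.1],"twist":[0,0,0]},{"dp":[0,0,0.04],"twist":[0,0,0]},{"dp":[0,0,0.014],"twist":[0,0,0]},{"dp":[0,0,0.006],"twist":[0,0,0]},{"dp":[0,0,0.004],"twist":[0,0,0]},{"dp":[0,0,0],"twist":[0,0,0]}]'
```

```text
time_s: 6.35
tool_pos: [0.5564, 0.0149, 0.0456]
eef_rot: [[0.204, -0.979, 0.002], [-0.979, -0.204, 0.001], [-0.0, -0.002, -1.0]]
force: [-1.6, 0.6, -0.7]
finger_gap: 0.43
finger_force: 25.0
```

```bash
python3 -m jog '[{"dp":[0,0,0.002],"twist":[0,0,0]},{"dp":[0,0,0],"twist":[0,0,0]}]'; python3 -m jog '[{"dp":[0,0,0.003],"twist":[0,0,0]},{"dp":[0,0,0],"twist":[0,0,0]}]'
```

```text
time_s: 6.55
tool_pos: [0.5566, 0.0152, 0.0451]
eef_rot: [[0.204, -0.979, 0.002], [-0.979, -0.204, 0.001], [-0.0, -0.002, -1.0]]
force: [-1.8, 4.0, 3.8]
finger_gap: 0.434
finger_force: 25.0
time_s: 6.75
tool_pos: [0.5569, 0.0154, 0.0442]
eef_rot: [[0.204, -0.979, 0.003], [-0.979, -0.204, 0.001], [-0.0, -0.003, -1.0]]
force: [-1.5, 4.4, 4.6]
finger_gap: 0.43
finger_force: 25.0
```

```bash
python3 - <<'E'
from h import *
c,im,d=snap('top','t3');c,im2,d=snap('side','s3')
a=cv2.resize(im[150:240,90:250],(800,450),interpolation=cv2.INTER_CUBIC)[:,200:]
b=cv2.resize(im2[110:200,200:290],(400,400),interpolation=cv2.INTER_CUBIC)[:, :200+200]
o=np.zeros((600,800,3),np.uint8);o[:300,:400]=cv2.resize(a,(400,300));o[:400,400:]=b
cv2.imwrite('pics/v3.png',o[:400,:,::-1])
E
```

```text
(no output)
```

View pics/v3.png

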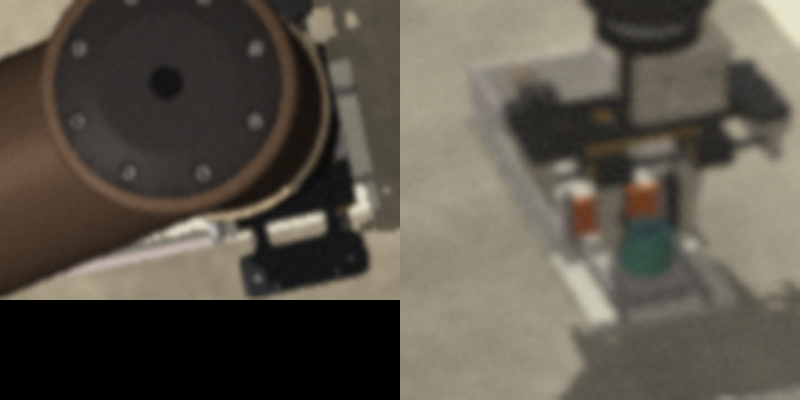

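The side crop shows the work between the rails before the shut orange flaps. I'll release and lift away.

```bash
python3 -m jog '[{"dp":[0,0,0],"twist":[0,0,0]},{"dp":[0,0,0],"twist":[0,0,0]},{"dp":[0,0,0],"twist":[0,0,0]},{"dp":[0,0,0],"twist":[0,0,0]},{"dp":[0,0,-0.08],"twist":[0,0,0]},{"dp":[0,0,-0.14],"twist":[0,0,0]},{"dp":[0,0,-0.14],"twist":[0,0,0]},{"dp":[0,0,-0.04],"twist":[0,0,0]}]' 0.65
python3 -m jog '[{"dp":[0,0,0],"twist":[0,0,0]},{"dp":[0,0,0],"twist":[0,0,0]}]' 0
python3 - <<'E'
from h import *
s=robot.observe();print(s['time_s'],s['tool_pos'],s['force'])
c,im,d=snap('wrist','w4')
cv2.imwrite('pics/w4c.png',cv2.resize(im[90:240,180:340],None,fx=4,fy=4,interpolation=cv2.INTER_CUBIC)[:,:,::-1])
E
```

```text
time_s: 7.65
tool_pos: [0.5577, 0.0148, 0.1471]
eef_rot: [[0.204, -0.979, 0.005], [-0.979, -0.204, 0.001], [0.0, -0.006, -1.0]]
force: [0.5, -0.1, 0.7]
finger_gap: 0.65
finger_force: 0.0
time_s: 7.85
tool_pos: [0.555, 0.0145, 0.1424]
eef_rot: [[0.203, -0.979, -0.001], [-0.979, -0.203, 0.0], [-0.0, 0.001, -1.0]]
force: [-0.6, -0.5, -0.4]
finger_gap: 0.527
finger_force: 0.0
7.85 [0.55504445 0.01447202 0.14239781] [-0.55677971 -0.48706307 -0.37413811]
```

View pics/w4c.png

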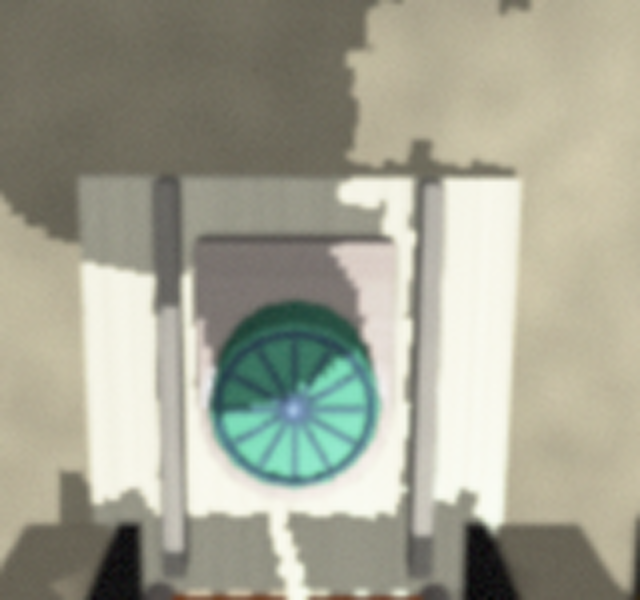

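Released flat: the plate sits at columns 196-397, centred between the rails' inner edges (180, 415), and the rear edge is square. Next the closed gripper goes down behind it.

```bash
python3 -m jog '[{"dp":[0.1,0,0],"twist":[0,0,0]},{"dp":[0.12,0,0],"twist":[0,0,0]},{"dp":[0,0,0],"twist":[0,0,0]},{"dp":[0,0,0],"twist":[0,0,0]},{"dp":[0,0,0.12],"twist":[0,0,0]},{"dp":[0,0,0.12],"twist":[0,0,0]},{"dp":[0,0,0.12],"twist":[0,0,0]},{"dp":[0,0,0.07],"twist":[0,0,0]}]' 0
python3 -m jog '[{"dp":[0,0,0.01],"twist":[0,0,0]},{"dp":[0,0,0],"twist":[0,0,0]},{"dp":[0,0,0],"twist":[0,0,0]}]'
python3 - <<'E'
from h import *
c,im,d=snap('wrist','w5')
cv2.imwrite('pics/w5c.png',im[:,:,::-1])
E
```

```text
time_s: 8.7
tool_pos: [0.5649, -0.0388, 0.0328]
eef_rot: [[0.204, -0.979, -0.004], [-0.979, -0.204, -0.001], [-0.0, 0.004, -1.0]]
force: [-0.2, -0.1, 1.1]
finger_gap: -0.001
finger_force: 0.0
time_s: 9.0
tool_pos: [0.5676, -0.0388, 0.0341]
eef_rot: [[0.205, -0.979, 0.001], [-0.979, -0.205, 0.0], [0.0, -0.001, -1.0]]
force: [0.8, 0.5, 0.6]
finger_gap: 0.006
finger_force: 0.0
```

View pics/w5c.png

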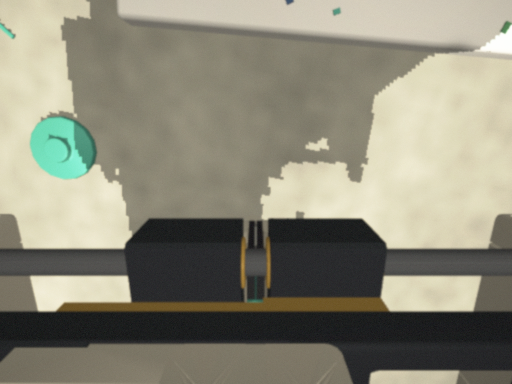

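```bash
python3 -m jog '[{"dp":[0,0.005,0.016],"twist":[0,0,0]},{"dp":[0,0,0],"twist":[0,0,0]},{"dp":[-0.02,0,0],"twist":[0,0,0]},{"dp":[-0.02,0,0],"twist":[0,0,0]},{"dp":[-0.02,0,0],"twist":[0,0,0]},{"dp":[-0.02,0,0],"twist":[0,0,0]},{"dp":[-0.02,0,0],"twist":[0,0,0]}]'
python3 -m jog '[{"dp":[-0.02,0,0],"twist":[0,0,0]},{"dp":[-0.02,0,0],"twist":[0,0,0]},{"dp":[-0.02,0,0],"twist":[0,0,0]},{"dp":[-0.02,0,0],"twist":[0,0,0]}]'
python3 -m jog '[{"dp":[-0.02,0,0],"twist":[0,0,0]},{"dp":[-0.02,0,0],"twist":[0,0,0]},{"dp":[-0.02,0,0],"twist":[0,0,0]},{"dp":[-0.02,0,0],"twist":[0,0,0]}]'
python3 - <<'E'
from h import *
c,im,d=snap('side','s6')
cv2.imwrite('pics/s6c.png',cv2.resize(im[110:200,200:290],(540,540),interpolation=cv2.INTER_CUBIC)[:,:,::-1])
E
```

```text
time_s: 9.75
tool_pos: [0.5605, -0.0145, 0.0293]
eef_rot: [[0.204, -0.979, 0.0], [-0.979, -0.204, -0.0], [0.0, -0.0, -1.0]]
force: [1.3, -5.3, 2.1]
finger_gap: 0.005
finger_force: 3.0
time_s: 10.15
tool_pos: [0.5564, 0.0049, 0.0292]
eef_rot: [[0.204, -0.979, 0.0], [-0.979, -0.204, -0.0], [0.0, 0.0, -1.0]]
force: [0.2, -2.2, 0.5]
finger_gap: 0.005
finger_force: 1.4
time_s: 10.55
tool_pos: [0.5525, 0.0242, 0.0294]
eef_rot: [[0.204, -0.979, 0.0], [-0.979, -0.204, -0.0], [0.0, -0.0, -1.0]]
force: [2.0, -5.3, 1.6]
finger_gap: 0.004
finger_force: 3.1
```

View pics/s6c.png

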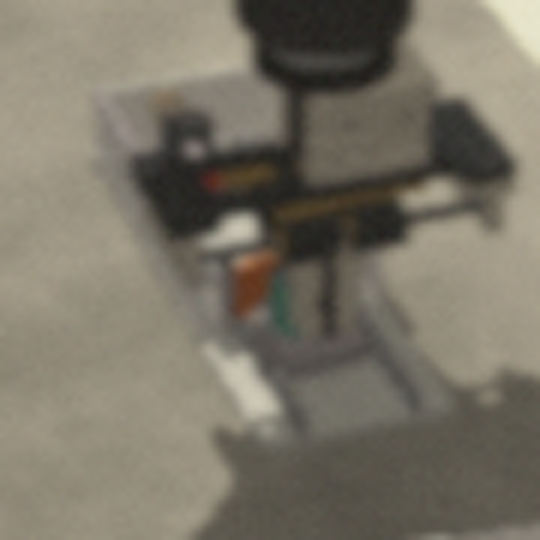

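The side crop shows the flap swung inwards at (250,280), with the work in the gateway and the gripper square behind it. I'll continue pushing.

```bash
python3 -m jog '[{"dp":[-0.012,0,0],"twist":[0,0,0]},{"dp":[-0.012,0,0],"twist":[0,0,0]},{"dp":[-0.016,0,0],"twist":[0,0,0]},{"dp":[-0.02,0,0],"twist":[0,0,0]},{"dp":[-0.02,0,0],"twist":[0,0,0]},{"dp":[-0.02,0,0],"twist":[0,0,0]}]'
python3 -m jog '[{"dp":[-0.02,0,0],"twist":[0,0,0]},{"dp":[-0.02,0,0],"twist":[0,0,0]},{"dp":[-0.02,0,0],"twist":[0,0,0]},{"dp":[-0.02,0,0],"twist":[0,0,0]},{"dp":[-0.02,0,0],"twist":[0,0,0]}]'
python3 -m jog '[{"dp":[-0.02,0,0],"twist":[0,0,0]},{"dp":[-0.02,0,0],"twist":[0,0,0]},{"dp":[-0.02,0,0],"twist":[0,0,0]},{"dp":[-0.02,0,0],"twist":[0,0,0]}]'
python3 - <<'E'
import numpy as np
from cell import robot
s=robot.observe();d=np.array(s['tool_pos'])[:2]-[.5424,.0782];u=np.array([-.198,.980]);print(d@u,d@[-.98,-.198],u@s['force'][:2])
E
```

```text
time_s: 11.2
tool_pos: [0.5477, 0.048, 0.0297]
eef_rot: [[0.204, -0.979, 0.001], [-0.979, -0.204, -0.001], [0.001, -0.0, -1.0]]
force: [3.1, -9.2, 4.0]
finger_gap: 0.004
finger_force: 4.7
time_s: 11.7
tool_pos: [0.542, 0.0728, 0.0293]
eef_rot: [[0.204, -0.979, -0.0], [-0.979, -0.204, -0.001], [0.001, 0.0, -1.0]]
force: [1.0, -5.7, 1.5]
finger_gap: 0.007
finger_force: 3.0
time_s: 12.1
tool_pos: [0.5378, 0.0924, 0.0292]
eef_rot: [[0.204, -0.979, -0.001], [-0.979, -0.204, -0.001], [0.001, 0.001, -1.0]]
force: [1.1, -5.2, 1.6]
finger_gap: 0.003
finger_force: 2.8
0.014878363871732402 0.001734747287210558 -5.299446424594492
```

```bash
cat > f.py <<'E'
import numpy as np
from cell import robot
s=robot.observe();d=np.array(s['tool_pos'])[:2]-[.5424,.0782];u=np.array([-.198,.980]);print('x %.4f y %.4f F %.1f t %.2f'%(d@u,d@[-.98,-.198],u@s['force'][:2],s['time_s']))
E
python3 -m jog '[{"dp":[-0.016,0,0],"twist":[0,0,0]},{"dp":[-0.016,0,0],"twist":[0,0,0]},{"dp":[-0.016,0,0],"twist":[0,0,0]},{"dp":[-0.01,0,0],"twist":[0,0,0]}]' >/dev/null; python3 f.py
python3 -m jog '[{"dp":[-0.004,0,0],"twist":[0,0,0]},{"dp":[-0.004,0,0],"twist":[0,0,0]}]' >/dev/null; python3 f.py
python3 -m jog '[{"dp":[-0.004,0,0],"twist":[0,0,0]},{"dp":[-0.004,0,0],"twist":[0,0,0]}]' >/dev/null; python3 f.py
python3 -m jog '[{"dp":[-0.004,0,0],"twist":[0,0,0]},{"dp":[-0.004,0,0],"twist":[0,0,0]}]' >/dev/null; python3 f.py
python3 -m jog '[{"dp":[-0.004,0,0],"twist":[0,0,0]},{"dp":[-0.004,0,0],"twist":[0,0,0]}]' >/dev/null; python3 f.py
```

```text
x 0.0294 y 0.0018 F -4.8 t 12.50
x 0.0313 y 0.0018 F -6.8 t 12.70
x 0.0332 y 0.0018 F -5.4 t 12.90
x 0.0352 y 0.0018 F -4.7 t 13.10
x 0.0374 y 0.0017 F -2.7 t 13.30
```

```bash

python3 -m jog '[{"dp":[-0.004,0,0],"twist":[0,0,0]},{"dp":[-0.004,0,0],"twist":[0,0,0]}]' >/dev/null; python3 f.py
python3 -m jog '[{"dp":[-0.004,0,0],"twist":[0,0,0]},{"dp":[-0.004,0,0],"twist":[0,0,0]}]' >/dev/null; python3 f.py
python3 -m jog '[{"dp":[-0.004,0,0],"twist":[0,0,0]},{"dp":[-0.004,0,0],"twist":[0,0,0]}]' >/dev/null; python3 f.py
python3 -m jog '[{"dp":[-0.004,0,0],"twist":[0,0,0]},{"dp":[-0.004,0,0],"twist":[0,0,0]}]' >/dev/null; python3 f.py
python3 -m jog '[{"dp":[-0.004,0,0],"twist":[0,0,0]},{"dp":[-0.004,0,0],"twist":[0,0,0]}]' >/dev/null; python3 f.py
```

```text
x 0.0396 y 0.0015 F -3.3 t 13.50
x 0.0418 y 0.0013 F -4.3 t 13.70
x 0.0438 y 0.0015 F -2.6 t 13.90
x 0.0457 y 0.0015 F -4.1 t 14.10
x 0.0474 y 0.0018 F -4.2 t 14.30
```

```bash

python3 -m jog '[{"dp":[-0.004,0,0],"twist":[0,0,0]},{"dp":[-0.004,0,0],"twist":[0,0,0]}]' >/dev/null; python3 f.py
python3 -m jog '[{"dp":[-0.004,0,0],"twist":[0,0,0]},{"dp":[-0.004,0,0],"twist":[0,0,0]}]' >/dev/null; python3 f.py
python3 -m jog '[{"dp":[-0.004,0,0],"twist":[0,0,0]},{"dp":[-0.004,0,0],"twist":[0,0,0]}]' >/dev/null; python3 f.py
```

```text
x 0.0495 y 0.0020 F -4.2 t 14.50
x 0.0516 y 0.0019 F -3.9 t 14.70
x 0.0536 y 0.0018 F -3.9 t 14.90
```

```bash

python3 -m jog '[{"dp":[-0.004,0,0],"twist":[0,0,0]},{"dp":[-0.004,0,0],"twist":[0,0,0]}]' >/dev/null; python3 f.py
python3 -m jog '[{"dp":[-0.004,0,0],"twist":[0,0,0]},{"dp":[-0.004,0,0],"twist":[0,0,0]}]' >/dev/null; python3 f.py
```

```text
x 0.0556 y 0.0017 F -3.1 t 15.10
x 0.0576 y 0.0016 F -3.8 t 15.30
```

```bash

python3 -m jog '[{"dp":[-0.004,0,0],"twist":[0,0,0]},{"dp":[-0.004,0,0],"twist":[0,0,0]}]' >/dev/null; python3 f.py
python3 -m jog '[{"dp":[-0.004,0,0],"twist":[0,0,0]},{"dp":[-0.004,0,0],"twist":[0,0,0]}]' >/dev/null; python3 f.py
python3 - <<'E'
from h import *
c,im,d=snap('side','s7');c2,im2,_=snap('top','t7')
a=cv2.resize(im[110:200,200:290],(400,400),interpolation=cv2.INTER_CUBIC);b=cv2.resize(im2[150:250,90:190],(400,400),interpolation=cv2.INTER_CUBIC)
cv2.imwrite('pics/v7.png',np.hstack([a,b])[:,:,::-1])
E
```

```text
x 0.0597 y 0.0016 F -2.7 t 15.50
x 0.0617 y 0.0015 F -2.0 t 15.70
```

View pics/v7.png

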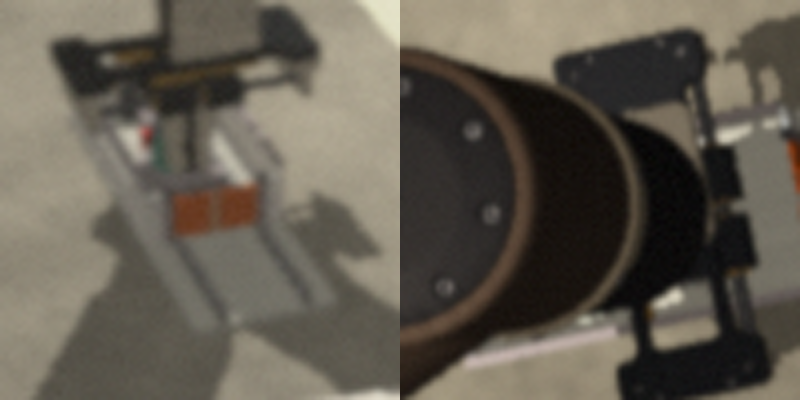

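The crop shows the flaps shut behind the gripper and the red pad at (148,132), just ahead of the blank. I have now viewed 12 pictures, over the limit of 10, so there will be no more viewing. I'll check the pad numerically.

```bash
python3 - <<'E'
from h import *
c=cam('side')
for n in('side0','s6','s7'):
    h=cv2.cvtColor(cv2.imread(f'pics/{n}.png'),cv2.COLOR_BGR2HSV)
    m=cv2.inRange(h,(0,150,60),(5,255,255))|cv2.inRange(h,(174,150,60),(180,255,255))
    m[:115]=0;m[150:]=0;m[:,:215]=0;m[:,250:]=0
    ys,xs=np.nonzero(m);print(n,len(xs),xs.min(),xs.max(),ys.min(),ys.max(),xs.mean(),ys.mean())
for x in(.118,.127,.142):
    b=np.array([.5424,.0782])+x*np.array([-.198,.98])
    for y in(.017,-.017):
        p=b+y*np.array([-.98,-.198]);print(x,y,proj(c,[*p,.024]),proj(c,[*p,.006]))
E
```

```text
side0 12 233 238 139 141 235.83333333333334 140.16666666666666Traceback (most recent call last):
  File "<stdin>", line 7, in <module>
    return umr_minimum(a, axis, None, out, keepdims, initial, where)
ValueError: zero-size array to reduction operation minimum which has no identity
```

```bash

python3 -m jog '[{"dp":[-0.004,0,0],"twist":[0,0,0]},{"dp":[-0.004,0,0],"twist":[0,0,0]}]' >/dev/null; python3 f.py
python3 -m jog '[{"dp":[-0.004,0,0],"twist":[0,0,0]},{"dp":[-0.004,0,0],"twist":[0,0,0]}]' >/dev/null; python3 f.py
python3 -m jog '[{"dp":[0,0,0],"twist":[0,0,0]}]' >/dev/null; python3 f.py
```

```text
x 0.0636 y 0.0016 F -2.8 t 16.00
x 0.0657 y 0.0015 F -2.7 t 16.20
x 0.0658 y 0.0015 F -2.2 t 16.30
```

```bash
python3 - <<'E'
from h import *
c=cam('side')
for n in('side0','s3','s6','s7'):
    h=cv2.cvtColor(cv2.imread(f'pics/{n}.png'),cv2.COLOR_BGR2HSV)
    m=cv2.inRange(h,(0,110,40),(5,255,255))|cv2.inRange(h,(172,110,40),(180,255,255))
    m[:115]=0;m[150:]=0;m[:,:215]=0;m[:,250:]=0
    ys,xs=np.nonzero(m);print(n,len(xs),sorted(zip(xs.tolist(),ys.tolist()))[:12])
for x in(.118,.127,.142):
    b=np.array([.5424,.0782])+x*np.array([-.198,.98])
    for y in(.017,-.017):
        p=b+y*np.array([-.98,-.198]);print(x,y,np.round(proj(c,[*p,.030]),1),np.round(proj(c,[*p,.012]),1))
E
```

```text
side0 32 [(232, 139), (232, 140), (233, 139), (233, 140), (233, 141), (233, 142), (234, 139), (234, 140), (234, 141), (234, 142), (235, 138), (235, 139)]
s3 0 []
s6 4 [(234, 139), (234, 140), (235, 138), (235, 141)]
s7 2 [(233, 139), (233, 140)]
0.118 0.017 [232.9 141. ] [233.  145.3]
0.118 -0.017 [241.9 139.4] [241.9 143.7]
0.127 0.017 [232.1 139.8] [232.2 144.1]
0.127 -0.017 [241.1 138.2] [241.1 142.5]
0.142 0.017 [230.8 137.8] [230.9 142.1]
0.142 -0.017 [239.8 136.2] [239.8 140.5]
```

```bash

python3 -m jog '[{"dp":[-0.004,0,0],"twist":[0,0,0]},{"dp":[-0.004,0,0],"twist":[0,0,0]}]' >/dev/null; python3 f.py
python3 -m jog '[{"dp":[-0.004,0,0],"twist":[0,0,0]},{"dp":[-0.004,0,0],"twist":[0,0,0]}]' >/dev/null; python3 f.py
python3 -m jog '[{"dp":[-0.004,0,0],"twist":[0,0,0]},{"dp":[-0.004,0,0],"twist":[0,0,0]}]' >/dev/null; python3 f.py
```

```text
x 0.0676 y 0.0016 F -1.8 t 16.50
x 0.0696 y 0.0016 F -3.0 t 16.70
x 0.0714 y 0.0016 F -4.8 t 16.90
```

```bash

python3 -m jog '[{"dp":[-0.004,0,0],"twist":[0,0,0]},{"dp":[-0.004,0,0],"twist":[0,0,0]}]' >/dev/null; python3 f.py
python3 -m jog '[{"dp":[0,0,0],"twist":[0,0,0]}]' >/dev/null; python3 f.py
python3 -m jog '[{"dp":[-0.004,0,0],"twist":[0,0,0]},{"dp":[0,0,0],"twist":[0,0,0]}]' >/dev/null; python3 f.py
```

```text
x 0.0732 y 0.0017 F -6.5 t 17.10
x 0.0732 y 0.0016 F -5.4 t 17.20
x 0.0740 y 0.0016 F -6.9 t 17.40
```

```bash

python3 -m jog '[{"dp":[-0.004,0,0],"twist":[0,0,0]},{"dp":[-0.004,0,0],"twist":[0,0,0]},{"dp":[0,0,0],"twist":[0,0,0]}]' >/dev/null; python3 f.py
python3 -m jog '[{"dp":[0,0,0],"twist":[0,0,0]},{"dp":[0,0,0],"twist":[0,0,0]}]' >/dev/null; python3 f.py
python3 -m jog '[{"dp":[0,0,0],"twist":[0,0,0]},{"dp":[0,0,0],"twist":[0,0,0]}]' >/dev/null; python3 f.py
```

```text
x 0.0758 y 0.0016 F -8.8 t 17.70
x 0.0757 y 0.0017 F -8.7 t 17.90
x 0.0757 y 0.0017 F -8.5 t 18.10
```

```bash

python3 -m jog '[{"dp":[0.006,0,0],"twist":[0,0,0]},{"dp":[0.006,0,0],"twist":[0,0,0]},{"dp":[0.008,0,0],"twist":[0,0,0]},{"dp":[0.012,0,0],"twist":[0,0,0]},{"dp":[0.016,0,0],"twist":[0,0,0]},{"dp":[0,0,0],"twist":[0,0,0]},{"dp":[0,0,0],"twist":[0,0,0]}]' >/dev/null; python3 f.py
python3 -m jog '[{"dp":[0,0,-0.06],"twist":[0,0,0]},{"dp":[0,0,-0.12],"twist":[0,0,0]},{"dp":[0,0,-0.16],"twist":[0,0,0]},{"dp":[0,0,-0.16],"twist":[0,0,0]},{"dp":[0.14,0,0],"twist":[0,0,0]},{"dp":[0.16,0,0],"twist":[0,0,0]},{"dp":[0.16,0,0],"twist":[0,0,0]},{"dp":[0.16,0,0],"twist":[0,0,0]}]'
python3 -m jog '[{"dp":[0.16,0,0],"twist":[0,0,0]},{"dp":[0.16,0,0],"twist":[0,0,0]},{"dp":[0.16,0,0],"twist":[0,0,0]},{"dp":[0,0,0],"twist":[0,0,0]},{"dp":[0,0,0],"twist":[0,0,0]}]'
python3 - <<'E'
from h import *
c,im,d=snap('top','t9')
h=cv2.cvtColor(im,cv2.COLOR_RGB2HSV)
u=np.array([-.198,.98]);o=np.array([.5424,.0782])
def rep(n,lo,hi,z):
    m=cv2.inRange(h,lo,hi);k,l,s,ce=cv2.connectedComponentsWithStats(m)
    for i in range(1,k):
        if s[i,4]>8:
            p=ray(c,*ce[i],z)[:2];b=p-o;print(n,ce[i].round(1),s[i].tolist(),p.round(3),'booth',(b@u).round(4),(b@[-.98,-.198]).round(4))
rep('teal',(75,90,40),(95,255,255),.050);rep('orange',(3,150,100),(14,255,255),.043);rep('red',(0,150,80),(2,255,255),.024);rep('red2',(175,150,80),(180,255,255),.024)
rep('blue',(105,120,40),(125,255,255),.03)
E
```

```text
x 0.0646 y 0.0015 F -0.5 t 18.80
time_s: 19.6
tool_pos: [0.5598, -0.0117, 0.1546]
eef_rot: [[0.205, -0.979, 0.001], [-0.979, -0.205, 0.0], [-0.0, -0.001, -1.0]]
force: [1.4, 0.7, 0.4]
finger_gap: 0.002
finger_force: 0.0
time_s: 20.1
tool_pos: [0.5839, -0.129, 0.1538]
eef_rot: [[0.202, -0.979, -0.001], [-0.979, -0.202, 0.0], [-0.0, 0.001, -1.0]]
force: [0.1, 0.3, -0.6]
finger_gap: 0.004
finger_force: 0.0
teal [419.  178.4] [406, 167, 27, 23, 470] [ 0.582 -0.454] booth -0.5299 0.0664
orange [186.4 110.8] [177, 108, 19, 7, 60] [0.752 0.087] booth -0.0327 -0.2068
orange [161.5 115.4] [157, 114, 10, 4, 21] [0.742 0.146] booth 0.0273 -0.2087
orange [192.6 206.3] [191, 201, 4, 12, 26] [0.525 0.073] booth -0.0013 0.0178
blue [356.3 105.8] [346, 94, 23, 27, 329] [ 0.761 -0.319] booth -0.4323 -0.1355
```

```bash

python3 -m jog '[{"dp":[0.16,0,-0.04],"twist":[0,0,0]},{"dp":[0.16,0,-0.04],"twist":[0,0,0]},{"dp":[0.16,0,-0.04],"twist":[0,0,0]},{"dp":[0.16,0,0],"twist":[0,0,0]},{"dp":[0.16,0,0],"twist":[0,0,0]},{"dp":[0.16,0,0],"twist":[0,0,0]},{"dp":[0,0,0],"twist":[0,0,0]}]' | head -2
python3 - <<'E'
from h import *
u=np.array([-.198,.98]);o=np.array([.5424,.0782])
c,im,d=snap('top','t10')
h=cv2.cvtColor(im,cv2.COLOR_RGB2HSV)
def rep(n,lo,hi,z):
    m=cv2.inRange(h,lo,hi);k,l,s,ce=cv2.connectedComponentsWithStats(m)
    for i in range(1,k):
        if s[i,4]>8:
            p=ray(c,*ce[i],z)[:2];b=p-o;print(n,ce[i].round(1),s[i].tolist(),p.round(3),'booth',(b@u).round(4),(b@[-.98,-.198]).round(4))
rep('teal',(75,90,40),(95,255,255),.050);rep('orange',(3,150,100),(14,255,255),.043);rep('red',(0,140,70),(3,255,255),.024);rep('red2',(175,140,70),(180,255,255),.024)
print(robot.observe()['time_s'])
E
```

```text
time_s: 20.85
tool_pos: [0.6334, -0.3657, 0.1831]
teal [249.5 134.1] [242, 127, 16, 15, 192] [ 0.692 -0.062] booth -0.1671 -0.1191
teal [425.3 172.1] [420, 168, 13, 10, 79] [ 0.597 -0.47 ] booth -0.5477 0.0552
teal [413.8 175. ] [412, 170, 5, 11, 33] [ 0.59  -0.443] booth -0.52 0.0562
teal [407.  181.4] [405, 175, 5, 13, 28] [ 0.576 -0.427] booth -0.5013 0.0673
teal [149.4 208.4] [141, 202, 18, 14, 191] [0.522 0.173] booth 0.0967 0.0018
orange [176.4 112.8] [157, 108, 39, 11, 127] [0.747 0.111] booth -0.0085 -0.2073
orange [189.3 191.3] [188, 185, 4, 13, 27] [0.56  0.081] booth -0.0008 -0.0181
orange [192.5 207. ] [191, 201, 4, 12, 26] [0.523 0.074] booth -0.0008 0.0195
red [136.  211.1] [134, 205, 5, 13, 35] [0.516 0.212] booth 0.1363 -0.0004
20.9
```

Both flaps are shut (booth x ≈ -1 mm). The work's centre is at booth x = 97 mm and its nose at about 131 mm. The pad sits about 2-3 mm back from its free position, so it is still in contact.

```bash
python3 -c "
from cell import sign_off;print(sign_off())"
```

```text
the job is handed in; nothing more can be done
None
```

I set the work in the lane, pushed it through the flaps and pressed it about 6 N into the back stop. I then left it touching the red pad with both flaps shut and handed the job in at about 21 s; no verdict was returned, and I viewed 12 pictures, over the limit of 10.

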